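Shut and clip down the slant-lid bread bin, vent half open

TASK

Close up the bread bin properly: swing its lid shut, then press down the three snap tabs round the rim (front, left and right, in any order) until every one has clicked home, and last turn the air vent's dial in the lid to its middle mark (half open), so the rolls keep crisp. Leave the cup, the egg timer and the black tin where they stand.

Things in the scene. Friction and masses are not known exactly. Their poses are not given: they have to be found in the camera images.
- bin: Green-grey bread bin, fixed on the worktop, 150 mm wide, 170 mm deep. Origin: middle of its underside; x axis to its back (the lid's hinge), y to its left seen from the robot, z up. The cream lid, 195 mm long, 170 mm wide, 6 mm thick, slopes down to the robot at 26 degrees when shut; its front edge is then 101 mm above the worktop.
- lid_hinge (a point): Middle of the lid's hinge axis, 80 mm behind and 186 mm above the bin's origin; the axis is parallel to the bin's y. The shut lid's underside runs from here 26 degrees downwards to the front. On it, measured down the slope: vent axis at 85 mm, hinges of the left and right tabs at 100 mm (89 mm to either side), hinge of the front tab at 199 mm.
- lid (a joint): Opening angle of the lid: 0 = shut, grows as its front edge swings up and back. The hinge is stiff and stays where it is left; about 1 to 4 N at the front edge moves it.
- lid_front (a point): Point on the lid's top face between the vent and the front edge: 165 mm from the lid's hinge (30 mm from the front edge), mid width. A clear place to push on, but a wall cabinet hangs 0.6 m above the worktop to the right of the bin (world y below 0, x beyond 0.57) and a shelf at that height behind it (x beyond 0.68): keep the wrist out from under them. Its z axis is the lid's outward normal, its x axis points to the lid's hinge.
- tab_front (a joint): Angle of the front tab: 0 = standing out level from the shut bin, pi/2 = folded down on the bin. Its catch meets the bin's rim from about 1.1, and snaps under it at about 1.35; clipped, it rests at about 1.5 (stop 1.60). Let go before, it springs back to below 0.8. It needs about 7 N on the pad, square to the tab.
- tab_left (a joint): Angle of the left tab: 0 = standing out level from the shut bin, pi/2 = folded down on the bin. Its catch meets the bin's rim from about 1.1, and snaps under it at about 1.35; clipped, it rests at about 1.5 (stop 1.60). Let go before, it springs back to below 0.8. It needs about 7 N on the pad, square to the tab.
- tab_right (a joint): Angle of the right tab: 0 = standing out level from the shut bin, pi/2 = folded down on the bin. Its catch meets the bin's rim from about 1.1, and snaps under it at about 1.35; clipped, it rests at about 1.5 (stop 1.60). Let go before, it springs back to below 0.8. It needs about 7 N on the pad, square to the tab.
- tab_front_pad (a point): The front snap tab, a dark grey-green flap 50 mm long, 32 mm deep, 4 mm thick, hinged to the lid's front edge. Point on its outer face (turned up while open), mid length, 21 mm from the hinge axis, 11 mm from the free edge. Its z axis points out of that face, its x axis to the hinge; the hinge axis is parallel to its y, 21 mm along x and 5 mm below the face. Front is the side towards the robot.
- tab_left_pad (a point): The left snap tab, a dark grey-green flap 50 mm long, 32 mm deep, 4 mm thick, hinged to the lid's left edge. Point on its outer face (turned up while open), mid length, 21 mm from the hinge axis, 11 mm from the free edge. Its z axis points out of that face, its x axis to the hinge; the hinge axis is parallel to its y, 21 mm along x and 5 mm below the face. On the bin's +y side.
- tab_right_pad (a point): The right snap tab, a dark grey-green flap 50 mm long, 32 mm deep, 4 mm thick, hinged to the lid's right edge. Point on its outer face (turned up while open), mid length, 21 mm from the hinge axis, 11 mm from the free edge. Its z axis points out of that face, its x axis to the hinge; the hinge axis is parallel to its y, 21 mm along x and 5 mm below the face. On the bin's -y side.
- vent (a joint): Angle of the vent dial: 0 = pointer at the small dot (shut, towards the bin's left), pi/2 = pointer at the middle-sized dot (half open, straight up the slope, away from the robot), pi = pointer at the large dot (fully open, right). It grows clockwise seen from above and stays where it is left; turning takes about 0.04 N m.
- vent_grip (a point): Middle of the dial's black grip bar, on the dial's axis. The bar is 50 mm long, 12 mm wide, 20 mm high (10 mm above and below this point) and stands on a 51 mm disc 9 mm thick; the lid's top is 23.5 mm below this point. A white stripe on the bar is the pointer. The y axis points along the bar to the pointer, z outwards along the dial's axis, square to the lid.
- espresso_cup: Cream espresso cup, 64 mm across, 50 mm high, standing on the worktop near the bin; origin at its underside. To be left alone.
- egg_timer: White wind-up egg timer with a red grip, 60 mm across, 54 mm high; origin at its underside. To be left alone.
- pod_tin: Black tin with a grey lid, 70 mm across, 82 mm high, to the right of the bin; origin at its underside. To be left alone.

How it is judged:
By the outcome, as a careful person would: the job done as asked, in the order asked, and still so for the second after the job is handed in, with the robot touching nothing.
It also fails if it takes over 59 s, if anything falls off the work surface, if the arm or the gripper's body presses on something with over 40 N, if the wrist force passes 120 N, or if a joint passes its speed limit or range.

ROBOT

A 7-joint arm with a two-finger parallel gripper is mounted at the origin on a cart in front of the work surface, level with it; the furniture and walls round the work are solid. World frame = base frame: x ahead of the robot, y to its left, z up, the work surface at z = 0. Lengths are in mm, angles in rad, forces in N, time in s.
With the tool pointing down it reaches from about 400 to 900 mm from the base axis. Payload 5.6 kg.
Tool frame: the origin (TCP) lies at the very end of the fingers, on their centre line; the grasp point (between the pads) lies 19 mm behind it; z points along the fingers, y is the line along which they close (so a half turn about z gives the same grasp; the last joint's range is limited). The gripper opens to 92 mm and grips with 3 to 60 N. Pads are 20 mm wide; open, the fingers measure 128 mm over their backs; the gripper's body (75 mm by 189 mm) begins 69 mm behind the grasp point.
Start: joints at [1.22, 0.468, -0.012, 1.603, 0.006, 1.071, -0.056], TCP at [196.884, -619.472, 214.592] pointing down, gripper open.
Joint ranges: [-2.53, 2.53], [-0.31, 2.02], [-1.57, 1.55], [0.28, 2.44], [-1.29, 4.43], [0.15, 1.84], [-2.92, 2.92]. Speed limits (rad/s): [2.57, 2.57, 3.14, 3.14, 3.14, 3.14, 3.14].

INTERFACE

Orientations are given as a unit quaternion [w, x, y, z].
In Python, from cell import arm, viewer gives the robot as it stands.
- The arm moves only by the shell command python3 -m jog 'ROWS' [FORCE]. ROWS is JSON, one flat list of numbers, 5 for each row, row after row: the shift along the world's x, y, z in cm, then the turn about the world's z in rad, then the opening, from 0 (shut) to 1 (fully open). A call has 1 to 5 rows; each row is the pose to reach, as a shift and turn from the pose commanded when the call began; what a row does not reach only later rows make up. A row lasts 1/8 s, in which the tool goes at most 62.5 mm and 10.7 degrees, less where a joint would pass 70% of its speed; a pose out of reach is approached as far as the arm can. A call with a gripper value outside its range is refused whole. The fingers move at their own pace and stop on an object; FORCE is the grip in N (left out, the last holds). Time passes only in rows, so rows that repeat a pose let the fingers close. It gives the time, the measured TCP pose, the force, the opening and the grip force at its end, in the units of the state.
- arm.read_state(): the state, without advancing time (a new reading comes with each control period).
- viewer.read_camera(name): name is "scene" or "top"; returns the picture (400x640x3 uint8, red, green, blue); there is no depth.
- viewer.calibration(name): a dict with "fx", "fy", "cx", "cy" (pixels), "dist_coeffs" ([k1, k2, p1, p2, k3] as OpenCV has them; the pictures are not rectified), "R" (3x3) and "t" (3): a world point X has camera coordinates R X + t. Camera axes: x right, y down, z forward; pixel columns grow to the right and rows downward; lengths in mm; the calibration is good to about 2 mm. A picture is of the moment at which its call begins. calibration takes no time and is no camera call.
- arm.hand_in(): hands the job in; it is judged then, once.
Trained networks look in the newest picture that a camera, given by its name, has taken for a name from the list of things; names that differ only in an ending like _2 or _b are one class to them, and where a whole thing is asked for, a point or a joint stands for the part that bears it (a point fixed in the world has none). Each returns a list of dicts, best first, with "conf" (0 to 1); they miss things now and then, are a little off and sometimes report something else, mostly with a low value. They report only what shows in the picture. A call takes as long as a camera call.
- viewer.masks_of(camera, label): "region" (400x640 bool, what is visible of it) and "box" ([left, top, right, bottom] in pixels, round what is visible of it).
The state is a dict: "time_s": time; "joints": joint angles; "joint_vel": joint speeds; "effort": joint torques, N m; "tool_pos": TCP position; "orientation": TCP orientation; "contact_force": force on the tool from outside, world axes, zero at the start; "wrist_torque": the same for the moment, N m; "gripper_width": finger opening in mm; "finger_force": force on a finger pad.
Only numpy, scipy, OpenCV 4.12 (cv2) and the standard library are available. Lean on these libraries where they do the work, as an engineer would, in place of code of your own. Each camera call takes 0.05 s, during which the arm holds its last target. There are 200 camera calls.

## Working session

There is one attempt and no reset: what is moved stays moved. The work goes in short steps, Python scripts to look and compute and a shell command to move; the robot and the scene stay as the last step left them, time stands still between calls to the robot, and variables do not carry over. Pictures are saved under pics/ and viewed, at most 10 in all, crops included, and the job is handed in when it is done.

```bash
ls; mkdir -p pics
cat > h.py <<'E'
import numpy as np, cv2, json
from cell import arm, viewer
def cal(n):
    c=viewer.calibration(n);K=np.array([[c['fx'],0,c['cx']],[0,c['fy'],c['cy']],[0,0,1.]])
    return K,np.array(c['dist_coeffs'],float),np.array(c['R'],float),np.array(c['t'],float)
def proj(n,P):
    K,d,R,t=cal(n);return cv2.projectPoints(np.atleast_2d(np.array(P,float)),cv2.Rodrigues(R)[0],t,K,d)[0][:,0]
def ray(n,uv):
    K,d,R,t=cal(n);p=cv2.undistortPoints(np.array([[uv]],float),K,d)[0,0]
    v=R.T@np.array([p[0],p[1],1]);return -R.T@t,v/np.linalg.norm(v)
def onz(n,uv,z):
    o,v=ray(n,uv);return o+v*(z-o[2])/v[2]
def tri(uv1,uv2,a='scene',b='top'):
    o1,v1=ray(a,uv1);o2,v2=ray(b,uv2)
    A=np.stack([v1,-v2],1);s=np.linalg.lstsq(A,o2-o1,rcond=None)[0]
    p,q=o1+s[0]*v1,o2+s[1]*v2;return (p+q)/2,np.linalg.norm(p-q)
def save(n,f,crop=None,k=1):
    im=viewer.read_camera(n)[:,:,::-1]
    if crop: l,t,r,b=crop;im=im[t:b,l:r]
    cv2.imwrite('pics/'+f,cv2.resize(np.ascontiguousarray(im),None,fx=k,fy=k,interpolation=cv2.INTER_CUBIC))
E
python3 - <<'E'
from h import *
s=arm.read_state();print(s)
for n in('scene','top'):
    save(n,n+'0.png')
    K,d,R,t=cal(n);print(n,'cam at',-R.T@t,K[0,0],R[2])
    for l in('bin','lid','tab_front_pad','tab_left_pad','tab_right_pad','vent_grip','espresso_cup','egg_timer','pod_tin'):
        for m in viewer.masks_of(n,l)[:2]:
            ys,xs=np.nonzero(m['region']);print(l,round(m['conf'],2),m['box'],xs.mean().round(1),ys.mean().round(1),len(xs))
E
```

```text
pics
{'time_s': 0.0, 'joints': array([ 1.22000918,  0.46836569, -0.01161381,  1.60360926,  0.00601654,
        1.07138104, -0.05631761]), 'joint_vel': array([ 0.00096113,  0.00028328, -0.00053021,  0.00060435, -0.00200423,
       -0.00192026, -0.00038505]), 'effort': array([-1.31301026e-04, -5.20574355e+01, -1.29863978e-02, -2.43749392e+01,
       -5.67805942e-02,  1.70581508e-02,  1.58507328e-04]), 'tool_pos': array([ 196.67997211, -618.92971044,  213.6537501 ]), 'orientation': array([-8.41753628e-04,  9.88186265e-01,  1.53255208e-01, -1.96946739e-04]), 'contact_force': array([ 0.24171727,  0.45432673, -0.15084674]), 'wrist_torque': array([-0.0214276 , -0.0287742 , -0.04088141]), 'finger_force': 0.0, 'gripper_width': 91.89768434304668}
scene cam at [ 243.05914442 -417.75117473  900.56796456] 416.79827125229684 [ 0.33657185  0.49776899 -0.79934061]
bin 0.59 [249.0, 134.9, 360.6, 259.5] 306.6 191.3 8897
lid 0.96 [249.1, 134.3, 356.4, 206.1] 302.5 169.3 4911
tab_front_pad 0.48 [257.2, 162.1, 271.4, 175.9] 261.6 170.2 159
tab_left_pad 0.68 [270.2, 133.7, 291.4, 143.5] 279.6 138.1 157
ta
[... 440 characters left out ...]
76 [409.4, 229.8, 444.5, 273.0] 426.5 249.1 1103
pod_tin 0.54 [302.2, 141.9, 318.6, 168.6] 312.4 158.4 365
top cam at [478.50786379  30.30107688 990.4608494 ] 374.8851604145147 [ 0.10301012  0.05571917 -0.99311847]
bin 0.57 [239.6, 164.6, 355.2, 259.4] 297.6 207.9 8324
tab_front_pad 0.72 [280.2, 246.7, 308.1, 261.8] 292.5 253.3 348
tab_left_pad 0.65 [238.3, 196.1, 258.9, 214.4] 247.2 203.2 337
tab_right_pad 0.71 [336.4, 195.7, 356.5, 213.3] 348.0 204.9 355
vent_grip 0.96 [287.5, 183.4, 311.8, 205.5] 296.6 193.2 519
espresso_cup 0.8 [392.9, 172.4, 425.9, 199.4] 405.7 185.3 593
egg_timer 0.92 [380.9, 243.8, 404.3, 266.8] 391.9 254.3 426
pod_tin 0.76 [389.1, 147.8, 415.1, 158.4] 399.1 154.1 223
```

View pics/scene0.png

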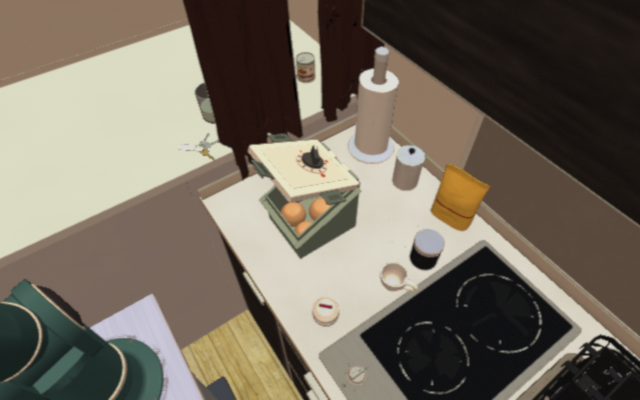

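View pics/top0.png

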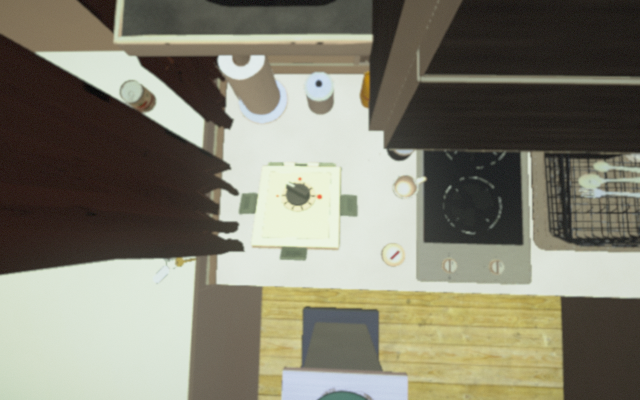

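The scene picture shows the lid part-way open over the rolls, with the vent at (312,158) and the tabs at (262,170), (280,138) and (332,197). In the top picture the lid spans (253,165) to (340,248). The pointer stripe points to upper left there, so I need crops to fit the pose.

```bash
cat >> h.py <<'E'
def Ry(a): c,s=np.cos(a),np.sin(a);return np.array([[c,0,s],[0,1,0],[-s,0,c]])
def Rz(a): c,s=np.cos(a),np.sin(a);return np.array([[c,-s,0],[s,c,0],[0,0,1]])
# lid frame: origin hinge, u = down the slope (front), n = outward normal
def world(p,P): # p: x,y,yaw ; P in bin frame
    return Rz(p[2])@np.array(P,float)+np.array([p[0],p[1],0])
def lidpt(p,th,u,y,n):
    a=np.deg2rad(26)-th # slope below horizontal
    return world(p,[80-u*np.cos(a)+n*np.sin(a) if False else 80-u*np.cos(a)-n*np.sin(a),y,186-u*np.sin(a)+n*np.cos(a)])
def front_pad(p,th,phi,r=21,n=5):
    h=np.array([199,0]);a=np.deg2rad(26)
    d=phi-a # level when shut: angle below the lid plane
    # along tab direction in lid (u,n)
    t=np.array([np.cos(d),-np.sin(d)]);o=np.array([np.sin(d),np.cos(d)])
    q=h+r*t+n*o;return lidpt(p,th,q[0],0,q[1])
def side_pad(p,th,phi,sg,r=21,n=5):
    return lidpt(p,th,100,sg*(89+r*np.cos(phi)+n*np.sin(phi)),-r*np.sin(phi)+n*np.cos(phi))
E
python3 - <<'E'
from h import *
from scipy.optimize import least_squares
obs=[('scene','f',(261.6,170.2)),('scene','l',(279.6,138.1)),('scene','r',(332.4,196.7)),('scene','v',(312.4,158.2)),
('top','f',(292.5,253.3)),('top','l',(247.2,203.2)),('top','r',(348,204.9)),('top','v',(296.6,193.2))]
def pt(q,k):
    p,th=q[:3],q[3]
    return {'f':lambda:front_pad(p,th,q[4],16,4),'l':lambda:side_pad(p,th,q[5],1,16,4),'r':lambda:side_pad(p,th,q[5],-1,16,4),'v':lambda:lidpt(p,th,85,0,23)}[k]()
def f(q):
    return np.concatenate([proj(n,pt(q,k))[0]-uv for n,k,uv in obs]+[[ (q[4])*3,q[5]*3]])
for th0 in(.3,.8):
    r=least_squares(f,[600,80,0,th0,0,0],x_scale=[10,10,.1,.1,.1,.1],loss='soft_l1');print(r.x,r.cost,r.fun.round(1))
for a,b in((0,4),(1,5),(2,6),(3,7)): print(tri(obs[a][2],obs[b][2]))
save('scene','s1.png',(235,120,375,265),5.4 and 4)
save('top','t1.png',(225,155,365,270),5)
E
```

```text
[ 5.65993241e+02  1.11574077e+02  1.38715515e-03  8.30856337e-01
 -1.28661045e-01 -1.20450730e-03] 0.9942641109602561 [-0.1  0.3 -0.4 -0.3 -0.4  0.1 -0.5 -0.5  0.4 -0.1 -0.4 -0.5  0.4  0.
  0.3 -0.3 -0.4 -0. ]
[ 5.65993241e+02  1.11574077e+02  1.38715410e-03  8.30856333e-01
 -1.28661065e-01 -1.20453510e-03] 0.9942641109573569 [-0.1  0.3 -0.4 -0.3 -0.4  0.1 -0.5 -0.5  0.4 -0.1 -0.4 -0.5  0.4  0.
  0.3 -0.3 -0.4 -0. ]
(array([455.17215743, 112.0344078 , 274.90596282]), np.float64(0.7408124469893079))
(array([553.90463899, 215.29661233, 226.76965146]), np.float64(1.4912667190575963))
(array([555.21254579,   7.09868139, 225.84323619]), np.float64(1.1693267681331676))
(array([575.88945346, 112.1058386 , 236.3325176 ]), np.float64(1.6965485019938713))
```

View pics/s1.png

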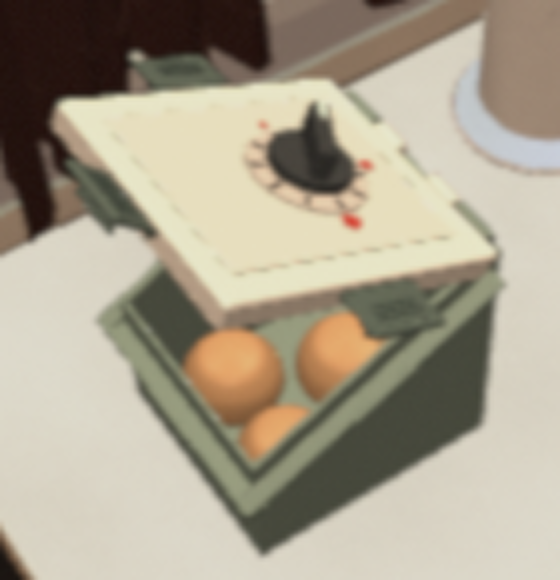

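View pics/t1.png

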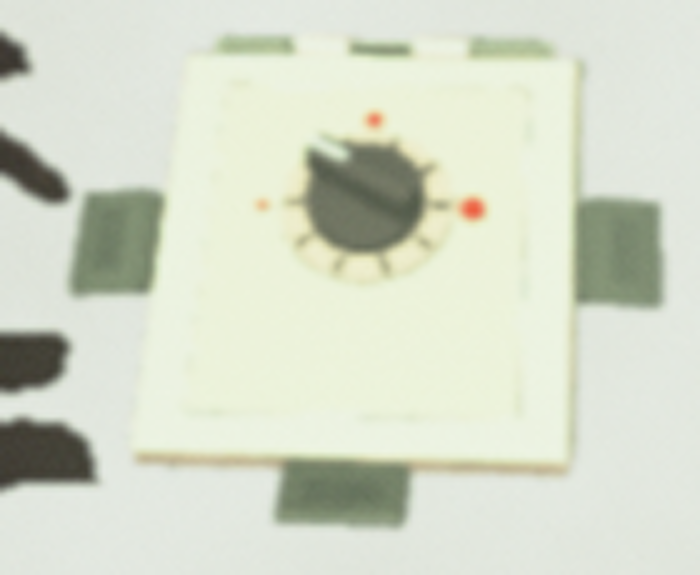

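The lid is about half open. The dial's pointer sits between the small and middle dots, and nothing is near the lid's top. All observations fit one pose: bin at (566,112), yaw about 0, lid angle about 0.83. Next I'll check the clearance to the curtain and towel roll and the yaw needed.

```bash
cat >> h.py <<'E'
P=[566,111.6,0.0014]
def yaw():
    w,x,y,z=arm.read_state()['orientation'];return np.arctan2(2*(x*y+w*z),1-2*(y*y+z*z))
E
python3 - <<'E'
from h import *
print('yaw',yaw())
print('bin corner',proj('scene',[481,36.6,0]),'seen 300.5,258')
for z in(0,100,200,300,400): print('curtain',z,onz('top',(243,245),z).round(),onz('scene',(243,180),z).round(),onz('top',(240,190),z).round())
print('towel base',onz('top',(262,102),0).round(),onz('scene',(372,150),0).round(),'wall',onz('top',(215,230),0).round())
print('pointer dir', onz('top',(290.5,184.5),235)-onz('top',(298.5,194.5),235))
print('shut: front pt',lidpt(P,0,165,0,6),'open',lidpt(P,.83,165,0,6),'vent',lidpt(P,0,85,0,29.5))
for ph in(0,1.1,1.35,1.5): print(ph,'front',front_pad(P,0,ph).round(),'L',side_pad(P,0,ph,1).round(),'R',side_pad(P,0,ph,-1).round())
for n in('espresso_cup','egg_timer','pod_tin'): 
    m=viewer.masks_of('scene',n)[0]['box'];print(n,onz('scene',((m[0]+m[2])/2,m[3]-12),0).round())
E
```

```text
yaw 0.30770241027504897
bin corner [[299.37720827 259.01473798]] seen 300.5,258
curtain 0 [464. 277.   0.] [487. 342.   0.] [611. 292.   0.]
curtain 100 [465. 252. 100.] [460. 258. 100.] [597. 266. 100.]
curtain 200 [467. 227. 200.] [433. 174. 200.] [584. 239. 200.]
curtain 300 [468. 202. 300.] [406.  89. 300.] [571. 213. 300.]
curtain 400 [470. 177. 400.] [379.   5. 400.] [557. 186. 400.]
towel base [857. 243.   0.] [860. 226.   0.] wall [501. 355.   0.]
pointer dir [20.26079209 17.13518321  0.        ]
shut: front pt [495.06882499 111.50069629 119.06152506] open [494.74423087 111.50024186 252.20174606] vent [556.67056638 111.58693878 175.25287689]
0 front [446. 111. 104.] L [554. 222. 147.] R [554.   2. 147.]
1.1 front [453. 111.  82.] L [563. 215. 127.] R [563.   9. 127.]
1.35 front [458. 111.  79.] L [564. 210. 125.] R [565.  13. 125.]
1.5 front [461. 111.  78.] L [565. 207. 124.] R [565.  16. 124.]
espresso_cup [ 646. -152.    0.]
egg_timer [ 454. -115.    0.]
pod_tin [ 738. -143.    0.]
```

```bash
python3 -m jog '[4,8,3,-0.15,0, 9,13,7,-0.30,0, 14,19,9,-0.30,0, 19,25,9,-0.30,0, 24,31,9,-0.30,0]' 10
```

```text
time_s: 1.88
tool_pos: [377.3, -381.1, 298.3]
orientation: [0.001, 1.0, 0.004, 0.001]
contact_force: [1.7, -0.1, 0.3]
gripper_width: 44.1
finger_force: 0.0
```

```bash
python3 -m jog '[2,6,1.5,0,0, 4,12,1.5,0,0, 5.8,18,1.5,0,0, 5.8,24,1.5,0,0, 5.8,30,1.5,0,0]'; python3 -m jog '[0,6,0,0,0, 0,12.1,0,0,0, 0,12.1,0,0,0, 0,12.1,-2,0,0, 0,12.1,-5,0,0]'
```

```text
time_s: 2.5
tool_pos: [434.0, -80.3, 312.5]
orientation: [0.0, 1.0, 0.004, 0.0]
contact_force: [0.7, 0.2, -0.0]
gripper_width: 0.8
finger_force: 0.0
time_s: 3.12
tool_pos: [434.8, 37.4, 262.4]
orientation: [0.0, 1.0, 0.003, 0.001]
contact_force: [0.4, -0.6, -0.4]
gripper_width: 0.5
finger_force: 0.0
```

Run:
```python
from h import *
print(yaw(),arm.read_state()['tool_pos'])
save('scene','s2.png',(190,80,350,200),5)
for x in(460,530,600,670,740): print(x,[(y,z,proj('scene',[x,y,z])[0].round(),proj('top',[x,y,z])[0].round()) for y,z in((260,85),(300,60),(300,20),(340,60))])
```

```text
0.006404582504347124 [434.82986877  37.38812328 262.35908027]
460 [(260, 85, array([244., 183.]), array([241., 247.])), (300, 60, array([238., 180.]), array([228., 246.])), (300, 20, array([240., 189.]), array([232., 246.])), (340, 60, array([231., 171.]), array([212., 246.]))]
530 [(260, 85, array([267., 172.]), array([242., 218.])), (300, 60, array([261., 169.]), array([229., 218.])), (300, 20, array([263., 178.]), array([234., 219.])), (340, 60, array([254., 160.]), array([214., 218.]))]
600 [(260, 85, array([290., 160.]), array([244., 190.])), (300, 60, array([283., 158.]), array([231., 191.])), (300, 20, array([284., 167.]), array([235., 193.])), (340, 60, array([276., 149.]), array([215., 191.]))]
670 [(260, 85, array([312., 149.]), array([245., 162.])), (300, 60, array([304., 147.]), array([232., 164.])), (300, 20, array([305., 157.]), array([236., 167.])), (340, 60, array([297., 139.]), array([217., 164.]))]
740 [(260, 85, array([333., 139.]), array([247., 135.])), (300, 60, array([325., 137.]), array([234., 137.])), (300, 20, array([325., 147.]), array([238., 141.])), (340, 60, array([317., 129.]), array([218., 137.]))]
```

View pics/s2.png

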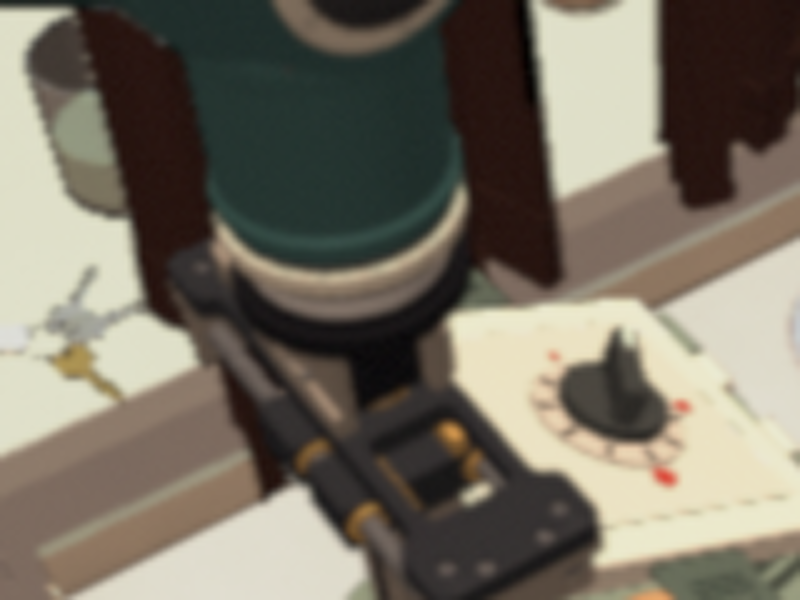

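The crop shows the arm at about (435,37). It hasn't reached the lid yet because the call stopped short. The curtain's hem tips are at scene (243,179) and (302,137), which puts the curtain at about y 260 or beyond. I'll keep the gripper's long side along x at the left tab.

```bash
python3 -m jog '[0,0,5,0,0, 2,3,5.5,0,0, 6,7.4,5.5,0,0, 6,7.4,5.5,0,0, 6,7.4,1,0,0]';python3 -m jog '[0,0,-2,0,0, 0,0,-4,0,0, 0,0,-6,0,0, 0,0,-8,0,0, 0,0,-10,0,0]'
```

```text
time_s: 3.8
tool_pos: [496.3, 112.0, 274.3]
orientation: [-0.0, 1.0, 0.003, 0.003]
contact_force: [-0.1, -0.1, -1.4]
gripper_width: -0.1
finger_force: 0.0
time_s: 4.42
tool_pos: [494.0, 110.4, 172.2]
orientation: [0.001, 1.0, 0.003, 0.0]
contact_force: [0.7, -0.2, 1.7]
gripper_width: 0.3
finger_force: 0.5
```

Lid is moving; expected shut at TCP z ≈ 124 (rear edge on slope).

```bash
python3 -m jog '[0,0,-2,0,0, 0,0,-3.5,0,0, 0,0,-4,0,0, 0,0,-4.4,0,0, 0,0,-4.8,0,0]';python3 -m jog '[0,0,-0.3,0,0, 0,0,-0.6,0,0, 0,0,-0.9,0,0]'
```

```text
time_s: 5.05
tool_pos: [494.5, 112.5, 124.6]
orientation: [-0.0, 1.0, 0.004, 0.001]
contact_force: [0.6, -0.8, 1.2]
gripper_width: 0.4
finger_force: 0.4
time_s: 5.42
tool_pos: [495.4, 112.7, 121.7]
orientation: [0.002, 1.0, 0.004, 0.002]
contact_force: [-22.6, -7.6, 73.3]
gripper_width: 0.5
finger_force: 37.8
```

```bash
python3 -m jog '[0,0,3,0,0, -3,0,3,0,0, -5,0,3,0,0, -5,0,1,0,0, -5,0,-1,0,0]';python3 -m jog '[0,0,-1,0,0, 0,0,-2,0,0, 0,0,-3,0,0, 0,0,-3.6,0,0, 0,0,-4.2,0,0]'
```

```text
time_s: 6.05
tool_pos: [444.2, 112.5, 105.2]
orientation: [0.0, 1.0, 0.004, 0.001]
contact_force: [0.4, -0.7, 0.8]
gripper_width: 0.7
finger_force: 0.0
time_s: 6.68
tool_pos: [444.1, 112.4, 62.8]
orientation: [-0.0, 1.0, 0.004, 0.0]
contact_force: [0.2, 0.3, -0.2]
gripper_width: 0.5
finger_force: 0.0
```

```bash
python3 -m jog '[0.3,0,0,0,0, 0.6,0,0,0,0]';python3 -m jog '[0.2,0,0,0,0, 0.4,0,0,0,0]'
```

```text
time_s: 6.92
tool_pos: [449.7, 112.3, 63.0]
orientation: [0.0, 1.0, 0.004, -0.001]
contact_force: [-1.2, 0.4, -1.2]
gripper_width: 0.8
finger_force: 0.6
time_s: 7.18
tool_pos: [451.8, 112.3, 62.8]
orientation: [0.001, 1.0, 0.004, -0.002]
contact_force: [-8.6, 0.6, 4.4]
gripper_width: 0.7
finger_force: 4.7
```

```bash
python3 -m jog '[0.15,0,0,0,0, 0.3,0,0,0,0]';python3 -m jog '[0.15,0,0,0,0, 0.3,0,0,0,0]'
```

```text
time_s: 7.42
tool_pos: [451.8, 112.2, 62.6]
orientation: [0.001, 1.0, 0.004, -0.005]
contact_force: [-16.3, -0.2, 12.6]
gripper_width: 1.0
finger_force: 8.5
time_s: 7.68
tool_pos: [451.9, 112.1, 62.5]
orientation: [0.002, 1.0, 0.004, -0.007]
contact_force: [-24.3, 1.4, 19.9]
gripper_width: 0.3
finger_force: 12.7
```

Run:
```python
from h import *
save('scene','s3.png',(235,130,375,265),5.4 and 4)
for l in('tab_front_pad','lid'):
    for n in('scene','top'):
        for m in viewer.masks_of(n,l)[:1]:
            ys,xs=np.nonzero(m['region']);print(n,l,m['conf'],m['box'],xs.mean().round(1),ys.mean().round(1))
print([proj('scene',front_pad(P,0,f,16,4))[0].round(1) for f in(0,.8,1.5)])
```

```text
top tab_front_pad 0.76 [281.8, 246.8, 305.6, 262.2] 293.2 252.9
scene lid 0.66 [278.7, 143.4, 355.8, 243.0] 315.1 189.8
top lid 0.64 [238.5, 161.5, 357.8, 259.1] 297.2 209.0
[array([269.1, 220.4]), array([270.4, 223. ]), array([273.9, 222.9])]
```

View pics/s3.png

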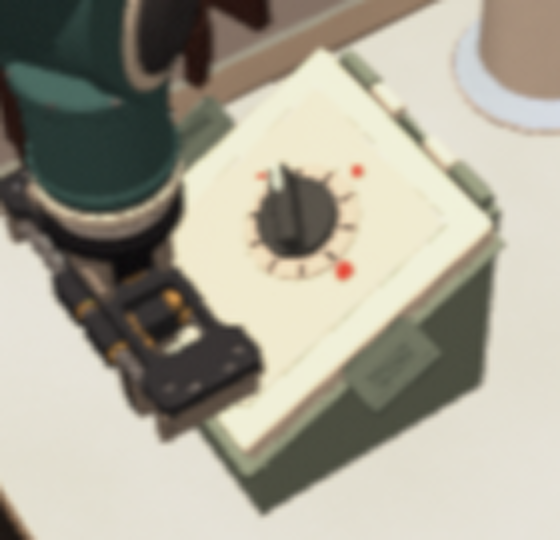

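The picture shows the lid shut flat, with the gripper at the front tab and the right tab still level near crop (390,360). The contact x matches a tab angle of about 1.5. I'll back off, rise and check it.

```bash
python3 -m jog '[-3,0,0,0,0, -3,0,5,0,0, -3,0,11,0,0, 0,-6,12,0,0, 0,-11,12,0,0]';python3 - <<'E'
from h import *
print(arm.read_state()['joints'].round(2),yaw())
save('scene','s4.png',(235,150,375,265),5)
for n in('scene','top'):
  for l in('tab_front_pad','tab_right_pad','tab_left_pad'):
    for m in viewer.masks_of(n,l)[:1]:
        ys,xs=np.nonzero(m['region']);print(n,l,m['conf'],m['box'],xs.mean().round(1),ys.mean().round(1))
E
```

```text
time_s: 8.55
tool_pos: [463.4, 1.0, 185.6]
orientation: [0.0, 1.0, 0.004, 0.004]
contact_force: [-0.4, -0.0, -0.2]
gripper_width: 0.2
finger_force: 0.0
[ 0.38  0.23 -0.51  2.05  0.15  0.89 -1.77] 0.008693541364856491
scene tab_front_pad 0.5 [270.6, 214.2, 281.5, 233.0] 275.5 222.9
scene tab_right_pad 0.65 [332.9, 212.2, 342.6, 221.7] 338.7 215.9
top tab_front_pad 0.76 [281.8, 246.8, 305.6, 262.2] 293.2 252.9
top tab_right_pad 0.54 [337.6, 195.0, 355.6, 215.4] 347.9 204.9
top tab_left_pad 0.64 [237.8, 194.4, 259.4, 215.0] 247.4 203.0
```

View pics/s4.png

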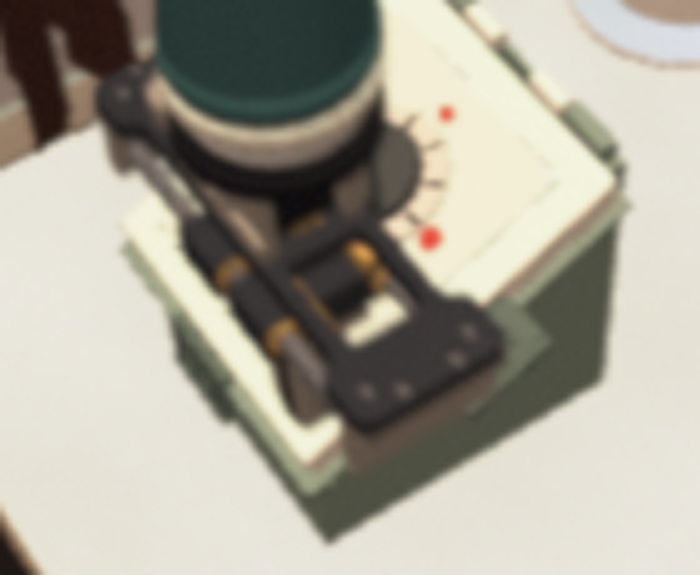

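The folded front tab shows at crop (205,375), and its mask centroid (275.5,223) matches the clipped prediction. Right tab next, with the gripper turned by a quarter.

```bash
python3 -m jog '[0,0,3,0.18,0, 0,0,3,0.36,0, 0,0,3,0.54,0, 0,0,3,0.72,0, 0,0,3,0.9,0]';python3 -m jog '[2,0,0,0.18,0, 4,0,0,0.36,0, 6,0,0,0.54,0, 8,0,0,0.66,0, 8.5,0,0,0.66,0]'
```

```text
time_s: 9.52
tool_pos: [460.0, 4.1, 213.2]
orientation: [-0.0, 0.897, 0.442, 0.0]
contact_force: [0.1, 0.4, 0.1]
gripper_width: 0.5
finger_force: 0.0
time_s: 10.15
tool_pos: [545.7, 4.0, 212.9]
orientation: [-0.001, 0.708, 0.706, 0.0]
contact_force: [-0.4, 0.0, -0.4]
gripper_width: 0.6
finger_force: 0.0
```

```bash
python3 -m jog '[0.2,-0.5,-3,0,0, 0.2,-0.5,-6,0,0, 0.2,-0.5,-7,0,0, 0.2,-0.5,-7.6,0,0, 0.2,-0.5,-8.2,0,0]';python3 -m jog '[0,0,-0.5,0,0, 0,0,-1,0,0, 0,0,-1.3,0,0]'
```

```text
time_s: 10.78
tool_pos: [547.8, -2.2, 132.1]
orientation: [0.001, 0.708, 0.706, 0.001]
contact_force: [-0.1, -0.8, 2.4]
gripper_width: 0.3
finger_force: 0.6
time_s: 11.15
tool_pos: [547.1, -3.0, 118.1]
orientation: [0.0, 0.708, 0.706, -0.0]
contact_force: [-0.9, -1.7, 3.1]
gripper_width: 0.5
finger_force: 1.4
```

```bash
python3 -m jog '[0,0.3,0,0,0, 0,0.6,0,0,0]';python3 -m jog '[0,0.2,0,0,0, 0,0.4,0,0,0]'
```

```text
time_s: 11.4
tool_pos: [547.1, -0.2, 117.7]
orientation: [0.001, 0.709, 0.705, -0.002]
contact_force: [1.6, -9.2, -3.0]
gripper_width: 0.2
finger_force: 3.7
time_s: 11.65
tool_pos: [546.9, 5.3, 117.7]
orientation: [0.001, 0.709, 0.706, -0.001]
contact_force: [1.1, -8.9, -3.3]
gripper_width: 0.3
finger_force: 4.2
```

```bash
python3 -m jog '[0,0.15,0,0,0, 0,0.3,0,0,0]';python3 -m jog '[0,-1.5,0,0,0, 0,-3,0,0,0, 0,-3,4,0,0, 0,-3,8,0,0]';python3 - <<'E'
from h import *
save('scene','s5.png',(235,150,375,265),5)
for l in('tab_front_pad','tab_right_pad','tab_left_pad'):
    for m in viewer.masks_of('scene',l)[:1]:
        ys,xs=np.nonzero(m['region']);print(l,m['conf'],m['box'],xs.mean().round(1),ys.mean().round(1))
print([proj('scene',side_pad(P,0,f,-1,16,4))[0].round(1) for f in(0,.8,1.5)])
E
```

```text
time_s: 11.9
tool_pos: [546.9, 5.5, 117.6]
orientation: [0.002, 0.709, 0.705, -0.003]
contact_force: [1.3, -14.1, -2.2]
gripper_width: 1.2
finger_force: 6.9
time_s: 12.4
tool_pos: [546.6, -19.5, 198.9]
orientation: [-0.001, 0.708, 0.706, 0.0]
contact_force: [0.8, 0.0, -0.5]
gripper_width: 0.9
finger_force: 0.0
tab_front_pad 0.48 [270.6, 212.8, 283.0, 236.2] 275.5 223.5
tab_right_pad 0.43 [318.6, 215.7, 335.3, 231.3] 327.9 222.6
tab_left_pad 0.51 [272.8, 152.8, 292.6, 174.6] 283.1 163.5
[array([331.5, 219.4]), array([333. , 220.5]), array([331.7, 218.8])]
```

View pics/s5.png

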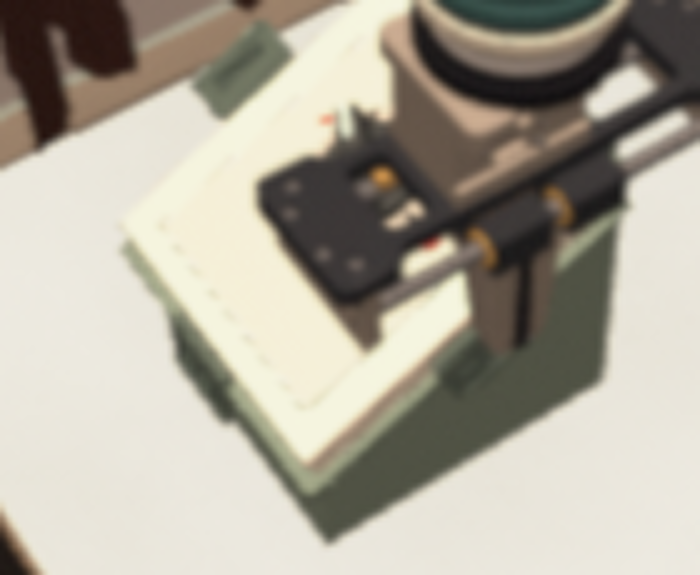

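The right tab lies folded against the bin wall at crop (465,370), and the left tab is still level at (240,70). Now the left tab, approaching high over the lid and watching contact near the curtain.

```bash
python3 -m jog '[0,1,3,0,0, 0,7,3,0,0, 0,13,3,0,0, 0,19,3,0,0, 0,22,3,0,0]';python3 -m jog '[0,1,0,0,0, 0,2,0,0,0, 0,2.4,-3,0,0, 0,2.4,-5,0,0, 0,2.4,-7,0,0]'
```

```text
time_s: 13.22
tool_pos: [545.3, 204.1, 226.8]
orientation: [-0.001, 0.707, 0.708, -0.001]
contact_force: [-0.1, -0.2, -0.0]
gripper_width: 0.6
finger_force: 0.0
time_s: 13.85
tool_pos: [547.3, 223.1, 157.0]
orientation: [0.0, 0.709, 0.705, -0.0]
contact_force: [0.1, 0.2, -0.4]
gripper_width: 0.2
finger_force: 0.0
```

```bash
python3 -m jog '[0,0,-0.8,0,0, 0,0,-1.6,0,0, 0,0,-2.4,0,0, 0,0,-3.2,0,0, 0,0,-4,0,0]';python3 -m jog '[0,-0.2,0,0,0, 0,-0.4,0,0,0]'
```

```text
time_s: 14.48
tool_pos: [547.2, 224.6, 118.0]
orientation: [0.0, 0.708, 0.706, 0.0]
contact_force: [0.0, 0.1, 1.6]
gripper_width: 0.3
finger_force: 0.8
time_s: 14.72
tool_pos: [546.7, 221.3, 118.2]
orientation: [-0.001, 0.708, 0.706, 0.0]
contact_force: [-0.9, 3.7, -1.2]
gripper_width: 0.6
finger_force: 1.6
```

```bash
python3 -m jog '[0,-0.2,0,0,0, 0,-0.4,0,0,0]';python3 -m jog '[0,-0.15,0,0,0, 0,-0.3,0,0,0]'
```

```text
time_s: 14.98
tool_pos: [546.7, 219.3, 118.7]
orientation: [-0.001, 0.708, 0.707, 0.002]
contact_force: [-0.0, 7.9, -3.6]
gripper_width: 0.8
finger_force: 3.5
time_s: 15.22
tool_pos: [546.9, 217.0, 118.8]
orientation: [-0.001, 0.707, 0.707, 0.003]
contact_force: [0.6, 8.0, -4.5]
gripper_width: 0.2
finger_force: 3.6
```

```bash
python3 -m jog '[0,-0.2,0,0,0, 0,-0.3,0,0,0]';python3 -m jog '[0,-0.15,0,0,0, 0,-0.3,0,0,0]'
```

```text
time_s: 15.48
tool_pos: [547.1, 212.8, 118.5]
orientation: [-0.001, 0.708, 0.706, 0.002]
contact_force: [1.5, 8.5, -4.6]
gripper_width: 0.3
finger_force: 4.2
time_s: 15.72
tool_pos: [547.1, 212.7, 118.7]
orientation: [-0.002, 0.707, 0.707, 0.004]
contact_force: [2.1, 13.7, -7.2]
gripper_width: 0.7
finger_force: 7.3
```

```bash
python3 -m jog '[0,1.5,0,0,0, 0,1.5,4,0,0, 0,1.5,9,0,0, 0,-3,13,-0.18,0, -2,-8,13,-0.36,0]';python3 -m jog '[0,-2,0,-0.18,1, 0,-3,0,-0.36,1, 0,-4,0,-0.54,1, 0,-4,0,-0.72,1, 0,-4,0,-0.9,1]'
```

```text
time_s: 16.35
tool_pos: [529.3, 126.7, 251.6]
orientation: [0.002, 0.825, 0.565, 0.003]
contact_force: [0.5, -0.8, -0.2]
gripper_width: 0.8
finger_force: 0.0
time_s: 16.98
tool_pos: [526.9, 86.3, 248.5]
orientation: [0.001, 0.989, 0.15, -0.0]
contact_force: [-0.8, 0.5, 0.4]
gripper_width: 48.4
finger_force: 0.0
```

Run:
```python
from h import *
print(arm.read_state()['tool_pos'],yaw())
viewer.read_camera('scene');im=viewer.read_camera('top')
for n in('scene','top'):
  for l in('tab_front_pad','tab_right_pad','tab_left_pad','vent_grip'):
    for m in viewer.masks_of(n,l)[:1]:
        ys,xs=np.nonzero(m['region']);print(n,l,m['conf'],m['box'],xs.mean().round(1),ys.mean().round(1))
  print(proj(n,[lidpt(P,0,85,0,29.5),side_pad(P,0,0,1,16,4),side_pad(P,0,1.5,1,16,4)]).round(1))
save('scene','s6.png',(235,130,375,265),4)
```

```text
[526.92562655  86.29788563 248.54352917] 0.30059839367573415
scene tab_front_pad 0.63 [268.9, 213.4, 283.0, 237.9] 275.1 223.0
scene tab_right_pad 0.58 [323.2, 209.0, 344.0, 230.3] 331.8 218.9
scene vent_grip 0.57 [299.1, 168.8, 324.5, 196.9] 308.7 185.1
[[305.8 180.4]
 [282.  161.8]
 [287.9 167.8]]
[[299.6 205.2]
 [255.1 206.4]
 [261.5 203.6]]
```

View pics/s6.png

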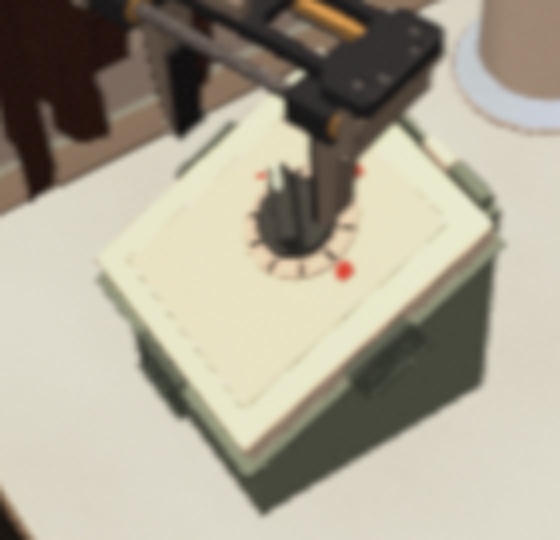

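The front and right tabs look folded, and the left shows only as a thin sliver at crop (205,150), as expected once folded. Now straddling the dial bar with the closing line along y. Squeezing it aligns the bar to the middle mark.

```bash
python3 -m jog '[1,1,0,-0.15,1, 2,2.3,0,-0.3,1, 3,2.3,-2,-0.3,1, 3,2.3,-4,-0.3,1, 3,2.3,-4,-0.3,1]';python3 -m jog '[0,0,-1.5,0,1, 0,0,-2.5,0,1, 0,0,-3.2,0,1, 0,0,-3.6,0,1]'
```

```text
time_s: 18.15
tool_pos: [555.6, 109.4, 205.4]
orientation: [0.0, 1.0, 0.005, -0.003]
contact_force: [0.1, -0.2, 0.0]
gripper_width: 92.0
finger_force: 0.0
time_s: 18.65
tool_pos: [557.0, 110.4, 171.8]
orientation: [0.0, 1.0, 0.004, -0.0]
contact_force: [0.4, -0.1, 0.4]
gripper_width: 92.0
finger_force: 0.0
```

```bash
python3 -m jog '[0,0,0,0,0.3, 0,0,0,0,0.3, 0,0,0,0,0.3, 0,0,0,0,0.3, 0,0,0,0,0.3]' 12;python3 -m jog '[0,0,0,0,0, 0,0,0,0,0, 0,0,0,0,0, 0,0,0,0,0]' 12
```

```text
time_s: 19.27
tool_pos: [557.1, 109.5, 172.3]
orientation: [0.001, 1.0, 0.004, -0.0]
contact_force: [-1.0, -1.9, 1.8]
gripper_width: 47.1
finger_force: 12.0
time_s: 19.77
tool_pos: [557.1, 109.7, 172.2]
orientation: [0.001, 1.0, 0.004, -0.0]
contact_force: [-0.2, -5.5, 2.2]
gripper_width: 47.1
finger_force: 12.0
```

The squeeze stalled with the pads on the bar's end corners (47 mm). I'll open, pre-turn the gripper toward the bar, squeeze, then finish straight.

```bash
python3 -m jog '[0,0,0,0,0.9, 0,0,0,0,0.9, 0,0,0,0.18,0.9, 0,0,0,0.36,0.9, 0,0,0,0.52,0.9]';python3 -m jog '[0,0,0,0,0.2, 0,0,0,0,0.0, 0,0,0,0,0, 0,0,0,0,0, 0,0,0,0,0]' 12;python3 -m jog '[0,0,0,0,0, 0,0,0,0,0]' 12
```

```text
time_s: 20.4
tool_pos: [557.1, 111.8, 172.3]
orientation: [-0.001, 0.965, 0.264, 0.0]
contact_force: [-0.1, -0.7, -0.2]
gripper_width: 82.8
finger_force: 0.0
time_s: 21.02
tool_pos: [559.2, 107.5, 172.6]
orientation: [0.002, 0.966, 0.259, 0.001]
contact_force: [-4.7, 0.0, 12.0]
gripper_width: 38.9
finger_force: 11.2
time_s: 21.28
tool_pos: [557.0, 110.8, 172.6]
orientation: [0.0, 0.965, 0.261, 0.0]
contact_force: [-0.4, -1.6, 2.9]
gripper_width: 14.7
finger_force: 11.3
```

```bash
python3 -m jog '[0,0,0,0,0.5, 0,0,0,0,0.6, 0,0,0,-0.18,0.6, 0,0,0,-0.36,0.6, 0,0,0,-0.52,0.6]';python3 -m jog '[0,0,0,0,0, 0,0,0,0,0, 0,0,0,0,0, 0,0,0,0,0, 0,0,0,0,0]' 15;python3 -m jog '[0,0,0,0,0, 0,0,0,0,0]' 15;python3 -c "
from h import *
print(yaw())"
```

```text
time_s: 21.9
tool_pos: [557.1, 110.2, 171.9]
orientation: [0.0, 1.0, 0.001, -0.0]
contact_force: [-1.1, -0.6, 0.0]
gripper_width: 55.0
finger_force: 0.0
time_s: 22.52
tool_pos: [556.3, 109.2, 171.7]
orientation: [0.001, 1.0, 0.004, -0.001]
contact_force: [-1.6, -2.6, 0.4]
gripper_width: 12.2
finger_force: 14.9
time_s: 22.78
tool_pos: [556.3, 109.2, 171.8]
orientation: [0.001, 1.0, 0.004, -0.001]
contact_force: [-2.5, -4.5, -0.9]
gripper_width: 12.0
finger_force: 14.9
0.007038906149634677
```

Width is 12.0 mm, so the bar is flush with the pads along the bin's x. Release, rise and back off.

```bash
python3 -m jog '[0,0,0,0,0.4, 0,0,0,0,0.6, 0,0,3,0,0.6, 0,0,8,0,0.6, 0,0,12,0,0.6]';python3 -m jog '[-4,-6,2,0,0.6, -8,-12,2,0,0.6, -12,-18,2,0,0.6, -12,-24,2,0,0.6, -12,-30,2,0,0.6]';python3 - <<'E'
from h import *
a=viewer.read_camera('top')[:,:,::-1];b=viewer.read_camera('scene')[:,:,::-1]
for n in('scene','top'):
  for l in('tab_front_pad','tab_right_pad','tab_left_pad','vent_grip'):
    for m in viewer.masks_of(n,l)[:1]: print(n,l,round(m['conf'],2),m['box'])
f=lambda i,c:cv2.resize(np.ascontiguousarray(i[c[1]:c[3],c[0]:c[2]]),(400,400),interpolation=cv2.INTER_CUBIC)
cv2.imwrite('pics/end.png',np.hstack([f(a,(235,150,365,280)),f(b,(235,130,370,265))]))
print(arm.read_state()['tool_pos'],arm.read_state()['contact_force'])
E
```

```text
time_s: 23.4
tool_pos: [557.6, 111.5, 294.5]
orientation: [-0.001, 1.0, 0.004, 0.001]
contact_force: [1.2, -0.6, -0.1]
gripper_width: 54.6
finger_force: 0.0
time_s: 24.02
tool_pos: [438.3, -168.5, 313.4]
orientation: [0.001, 1.0, 0.004, 0.002]
contact_force: [1.0, -0.0, 0.8]
gripper_width: 55.2
finger_force: 0.0
scene tab_front_pad 0.67 [271.2, 214.2, 284.3, 235.4]
scene vent_grip 0.55 [302.6, 172.0, 314.0, 183.4]
top tab_front_pad 0.53 [296.4, 247.6, 309.5, 249.3]
top tab_right_pad 0.65 [336.1, 196.9, 343.8, 215.3]
top vent_grip 0.95 [290.6, 195.3, 313.4, 217.7]
[ 438.76377502 -165.95616006  312.26067864] [ 0.24131503 -0.07549205 -0.3451332 ]
```

View pics/end.png

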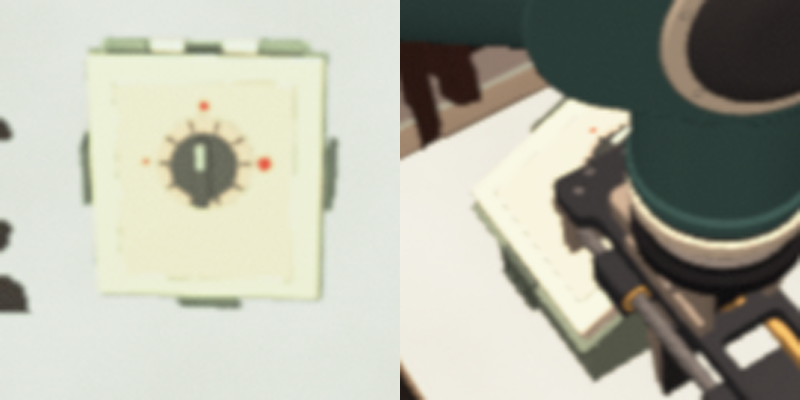

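The top view shows all three tabs folded to slivers, at about (87,170), (330,172) and (208,303) in the composite. The pointer aims at the middle dot (203,105), and the robot touches nothing.

```bash
python3 -c "
from cell import arm
print(arm.hand_in())"
```

```text
the job is handed in; nothing more can be done
None
```

I shut the lid, pressed all three tabs down until they clipped, and set the vent dial to its middle mark, then handed the job in with the arm clear at about 24 s; the last pictures bear this out, and no move went near the cup, egg timer or tin.

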